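# Strip a crank arm from its bayonet stud and lay the parts out

### The job

Strip the crank arm off the bench fixture in the proper order: turn the red T-handled nut until you feel it come free of the stud's hidden cross bar (how far differs each time; do not force it), lift it off and stand it upright in the red dish; next lift off the blue spacer and stand it upright in the blue dish; last lift off the crank arm and lay it flat in the long grey tray. Set each part down gently, let go of it before starting on the next, and leave the other things on the bench where they are.

Things in the scene. Friction and masses are not known exactly. Their poses are not given: they have to be found in the camera images.
- fixture: Fixed grey bench fixture, foot plate 190 x 70 x 12 mm. Origin: on the bench, on the upright stud's axis; +x along the foot plate and crank, to a fork 125 mm away with two black ears (8 mm thick, 38 mm apart, tops 39 mm above the bench) beside the crank's small end. A boss (radius 24) and the fork hold the crank's underside 30 mm above the bench; only the foot plate lies between.
- stud_axis (a point): Point on the stud's axis 88 mm above the bench: spacer's top, nut's underside. Fixed steel stud: 24 mm shank to 85 mm above the bench, then an 6 mm neck to 104 mm with a horizontal cross bar 5 x 5 mm and 24 mm long, centred 100.5 mm above the bench. The bar's direction differs each time and the nut hides it.
- nut_mid (a point): Red T-handled bayonet nut, 0.15 kg, half-way up on its axis (29 mm above its underside), z up. Round closed body 42 mm across, 24 mm high. On it an upright flat bar 66 mm long (x), 12 mm thick (y), 24 to 58 mm above the underside. Bottom flange 8 mm thick with an 10 mm slot along x, held under the cross bar with 2 mm of play.
- nut_grip (a point): On the nut's axis, 20 mm above nut_mid: middle of the bar, grip across its 12 mm. The nut lifts off only with its x axis within about 0.2 rad of the bar (either end): 0.7 to 2.3 rad anticlockwise from the start (or half a turn less that, clockwise). It turns freely with no stop: feel for it by gentle lifting, regrasp if need be. 17 mm up it is clear.
- spacer_mid (a point): Blue flanged spacer, 0.18 kg, 42 mm high, half-way up on its axis (21 mm above its underside), z up. Bottom flange 64 mm across, 6 mm thick; above it a neck 46 mm across; 28 mm bore. Sits loosely on the crank's big end, underside 46 mm above the bench; comes straight up (58 mm to clear the stud).
- crank_mid (a point): Aluminium crank arm, 0.28 kg, 164 mm long, 16 mm thick, lying flat. Point: middle of its length, half-way up, near its centre of mass. x runs from the big end (48 mm across, 28 mm bore on the stud, 58 mm behind this point) to the small end (30 mm across); between them a straight bar 22 mm wide. Comes straight up (74 mm to clear the stud). z up.
- red_dish: Round red dish for the nut, fixed: 112 mm across, 14 mm high, floor 4 mm above the bench, inside about 96 mm across at the floor. Origin at the centre of its underside.
- blue_dish: Round blue dish for the spacer, fixed: same size as the red one (the two may have swapped places). Origin at the centre of its underside.
- tray: Long shallow grey tray with a dark liner for the crank arm, fixed: 208 mm (along x) by 98 mm (along y), 14 mm high, inside 200 x 90 mm, floor 4 mm above the bench. Origin at the centre of its underside.
- tyre_lever: Yellow plastic tyre lever lying on the bench, 117 mm long; a bystander.
- oil_bottle: Cream oil bottle with a long red spout, 165 mm high, standing at the back; a bystander. Origin under its centre.
- hub_shell: Bare aluminium hub shell, 52 x 62 x 52 mm, lying at the back right; a bystander. Origin under its centre.

How it is judged (in metres and radians):
On the way, in this order (a step that is already met when the one before it is completed fails the run):
1. the nut stands upright in the red dish, let go, while the spacer and the crank are still on the stud (horizontal distance between nut_mid and red_dish below 0.035 m and z of nut_mid in the frame of red_dish below 0.038 m and angle between nut_mid's own z axis and vertical below 0.12 rad and linear speed of nut below 0.02 m/s and contact force between the fingers and nut below 0.1 N and horizontal distance between spacer_mid and stud_axis below 0.012 m and height (world z) of spacer_mid above 0.055 m), for 0.2 s.
2. the spacer stands upright in the blue dish, let go, while the crank is still on the stud (horizontal distance between nut_mid and red_dish below 0.035 m and z of nut_mid in the frame of red_dish below 0.038 m and angle between each of nut_mid, spacer_mid's own z axis and vertical below 0.12 rad and horizontal distance between spacer_mid and blue_dish below 0.03 m and z of spacer_mid in the frame of blue_dish below 0.03 m and linear speed of spacer below 0.02 m/s and contact force between the fingers and spacer below 0.1 N and horizontal distance between crank_mid and stud_axis below 0.075 m and height (world z) of crank_mid above 0.03 m), for 0.2 s.
At the end, for the whole second after the job is handed in: Nut upright (0.12 rad) on the red dish's floor within 35 mm of its centre; spacer upright (0.12 rad) on the blue dish's floor within 30 mm of its centre; crank flat (0.08 rad) on the tray's floor, its middle within 40 mm of the tray's along each side; all at rest (horizontal distance between nut_mid and red_dish below 0.035 m and z of nut_mid in the frame of red_dish below 0.038 m and angle between each of nut_mid, spacer_mid's own z axis and vertical below 0.12 rad and horizontal distance between spacer_mid and blue_dish below 0.03 m and z of spacer_mid in the frame of blue_dish below 0.03 m and x of crank_mid in the frame of tray between -0.04 and 0.04 m and y of crank_mid in the frame of tray between -0.04 and 0.04 m and z of crank_mid in the frame of tray below 0.018 m and angle between crank_mid's own z axis and vertical below 0.08 rad and linear speed of each of nut, spacer, crank below 0.02 m/s); the robot touches nothing.
It fails at once if the nut is forced: it pulls on its stud with more than 50 N (contact force between nut and fixture above 50 N).
It fails at once if a bystander (tyre lever, oil bottle, hub shell) is moved more than 40 mm (distance of any of tyre_lever, oil_bottle, hub_shell from where it was at the start of the episode above 0.04 m).
It fails at once if a part is dropped: it falls free of the fingers at more than 0.6 m/s (a fall of about 2 cm) ((linear speed of nut above 0.6 m/s and contact force between the fingers and nut below 0.05 N) or (linear speed of spacer above 0.6 m/s and contact force between the fingers and spacer below 0.05 N) or (linear speed of crank above 0.6 m/s and contact force between the fingers and crank below 0.05 N)).
It also fails if it takes over 72 s, if anything falls off the work surface, if the arm or the gripper's body presses on something with over 40 N, if the wrist force passes 120 N, or if a joint passes its speed limit or range.

### The arm

A 7-joint arm with a two-finger parallel gripper is mounted at the origin on a cart in front of the work surface, level with it; the furniture and walls round the work are solid. World frame = base frame: x ahead of the robot, y to its left, z up, the work surface at z = 0. Lengths are in mm, angles in rad, forces in N, time in s.
With the tool pointing down it reaches from about 400 to 875 mm from the base axis. Payload 6.5 kg.
Tool frame: the origin (TCP) lies at the very end of the fingers, on their centre line; the grasp point (between the pads) lies 19 mm behind it (ctrl.tcp_to_grasp is the distance from the TCP to the grasp point, in mm); z points along the fingers, x is the direction in which the jaws open and shut, and the axes are right-handed (so a half turn about z gives the same grasp; the last joint's range is limited). The gripper opens to 88 mm and grips with 3 to 60 N. Pads are 18 mm wide; open, the fingers measure 123 mm over their backs; the gripper's body (75 mm by 187 mm) begins 45 mm behind the grasp point.
Start: joints at [1.277, 0.536, -0.004, 1.538, 0.003, 1.067, -0.071], TCP at [146.789, -633.201, 238.716] pointing down, gripper open.
Joint ranges: [-2.7, 2.7], [-0.37, 2.16], [-1.27, 1.26], [0.24, 2.4], [-1.31, 4.45], [0.19, 1.91], [-2.76, 2.76]. Speed limits (rad/s): [2.39, 2.39, 3.14, 3.14, 3.14, 3.14, 3.14].

### API

Orientations are given as a 3x3 rotation matrix whose columns are the frame's x, y, z axes.
In Python, from bench import ctrl, viewer, spotter gives the robot as it stands.
- The arm moves only by the tool move_arm, never from a script. Its argument "steps" is a list of rows, each a list of 2 entries, a list of its own where there are three numbers: the shift along the world's x, y, z normalised to -1 to 1, where 1 is 0.3 m, then the turn, a rotation vector about the world's x, y, z normalised to -1 to 1, where 1 is pi/2 rad. A call has 1 to 20 rows; each row is the pose to reach, as a shift and turn from the pose commanded when the call began; what a row does not reach only later rows make up. A row lasts 1/12 s, in which the tool goes at most 41.7 mm and 7.16 degrees, less where a joint would pass 70% of its speed; a pose out of reach is approached as far as the arm can. A call with a number of a shift or a turn outside -1 to 1 is refused whole. A call with a gripper value outside its range is refused whole. "grip" is the closure, from -1 (fully open) to 1 (shut), so that 0 is half open, set as the call begins (left out, the last holds). The fingers move at their own pace and stop on an object; the grip force is fixed at half the most. Time passes only in rows, so rows that repeat a pose let the fingers close. It gives the time, the measured TCP pose, the force and the opening at its end, in the units of the state.
- ctrl.sense(): the state, without advancing time (a new reading comes with each control period).
- viewer.camera(name): name is "side" or "top" or "wrist"; returns (picture, depth): 384x512x3 uint8, blue, green, red; 384x512 float32, mm along the optical axis (not along the pixel's ray), 0 where there is no reading.
- viewer.calibration(name): a dict with "intrinsics" (3x3 intrinsics, pixels), "k1" (the pictures are not rectified: a ray, as slopes to the right and down, at radius r is drawn at 1 + k1 r^2 times it, then the intrinsics apply), "pose" (4x4, takes a point from camera to world coordinates). Camera axes: x right, y up, looking along -z (the intrinsics and any distortion apply to the point x, -y, -z); pixel columns grow to the right and rows downward; lengths in mm; the calibration is good to about 2 mm. A picture is of the moment at which its call begins: read the wrist's pose just before it. calibration takes no time and is no camera call; for the wrist camera it gives the pose at the moment of the call.
- ctrl.close_job(): hands the job in, once; it reports no verdict.
Trained networks look in the newest picture that a camera, given by its name, has taken for a name from the list of things; names that differ only in an ending like _2 or _b are one class to them, and where a whole thing is asked for, a point or a joint stands for the part that bears it (a point fixed in the world has none). Each returns a list of dicts, best first, with "conf" (0 to 1); they miss things now and then, are a little off and sometimes report something else, mostly with a low value. They report only what shows in the picture. A call takes as long as a camera call.
- spotter.cut_out(camera, query): "pixels" (384x512 bool, what is visible of it) and "box" ([left, top, right, bottom] in pixels, round what is visible of it).
The state is a dict: "time_s": time; "qpos": joint angles; "qd": joint speeds; "effort": joint torques, N m; "tcp_pos": TCP position; "tcp_rot": TCP orientation; "ft_force": force on the tool from outside, world axes, zero at the start; "wrist_torque": the same for the moment, N m; "grip_width": opening from 0.0 (shut) to 1.0 (fully open).
Only numpy, scipy, OpenCV 4.12 (cv2) and the standard library are available. Lean on these libraries where they do the work, as an engineer would, in place of code of your own. Each camera call takes 0.05 s, during which the arm holds its last target. There are 200 camera calls.

## Working session

There is one attempt and no reset: what is moved stays moved. The work goes in short steps, Python scripts to look and compute and a tool call to move; the robot and the scene stay as the last step left them, time stands still between calls to the robot, and variables do not carry over. Pictures are saved under pics/ and viewed, about 8 in all and at most 12, crops included, and the job is handed in when it is done.

Besides the shell and the picture viewer there is one more tool, called by a JSON object that holds its "name" and its "arguments", one argument or row to a line. move_arm: Moves the arm, as the interface text tells. Scaled input: -1 to 1 covers 0.3 m each way for a shift and pi/2 rad each way for a turn. Its arguments: {"type":"object","properties":{"steps":{"type":"array"},"grip":{"type":"number"}},"required":["steps"]}

```bash
mkdir -p pics
cat > h.py <<'E'
import numpy as np, cv2
from bench import ctrl, viewer, spotter
def cloud(name, d):
    c=viewer.calibration(name); K=np.array(c["intrinsics"]); k1=c["k1"]; P=np.array(c["pose"])
    h,w=d.shape; u,v=np.meshgrid(np.arange(w),np.arange(h))
    pts=np.stack([u,v],-1).reshape(-1,1,2).astype(np.float64)
    n=cv2.undistortPoints(pts,K,np.array([k1,0,0,0,0.])).reshape(h,w,2)
    X=np.stack([n[...,0]*d,-n[...,1]*d,-d],-1)
    W=X@P[:3,:3].T+P[:3,3]; W[d<=0]=np.nan
    return W
E
python3 - <<'E'
from h import *
s=ctrl.sense(); print(s)
ims=[]
for n in ["top","side"]:
    im,d=viewer.camera(n); W=cloud(n,d); np.save(f"{n}.npy",W); ims.append(im); cv2.imwrite(f"pics/{n}0.png",im)
    for q in ["fixture","nut_mid","spacer_mid","crank_mid","red_dish","blue_dish","tray","tyre_lever","oil_bottle","hub_shell"]:
        r=spotter.cut_out(n,q)
        if r:
            p=W[r[0]["pixels"]]; p=p[~np.isnan(p[:,0])]
            print(n,q,round(r[0]["conf"],2),r[0]["box"],"min",np.percentile(p,2,0).round(),"max",np.percentile(p,98,0).round())
        else: print(n,q,None)
E
```

```text
{'time_s': 0.0, 'qpos': array([ 1.27679313,  0.53719162, -0.00442748,  1.5388533 ,  0.00259575,
        1.06730978, -0.07120057]), 'qd': array([ 0.00086345,  0.00012897,  0.00060263,  0.00102845, -0.00037739,
       -0.00023451,  0.00052428]), 'effort': array([ 6.20074861e-04, -5.70978928e+01,  9.90169421e-01, -2.51606387e+01,
       -5.65375818e-02,  1.78856088e-02,  1.42766676e-04]), 'tcp_pos': array([ 146.63337647, -632.61258954,  237.83042643]), 'tcp_rot': array([[ 2.25895723e-01, -9.74151348e-01, -5.22985258e-04],
       [-9.74149914e-01, -2.25896291e-01,  1.67665469e-03],
       [-1.75145586e-03,  1.30716920e-04, -9.99998458e-01]]), 'ft_force': array([0.60771684, 0.14394443, 0.00229609]), 'wrist_torque': array([-0.05534077, -0.01692866,  0.01324517]), 'grip_width': 0.9987881225819861}
top fixture 0.56 [280.0, 147.7, 317.7, 204.5] min [ 526. -180.    5.] max [705. -93.  42.]
top nut_mid 0.7 [300.3, 184.7, 320.6, 196.5] min [ 544. -188.    3.] max [ 580. -128.  149.]
top spacer_mid 0.63 [295.4, 180.4, 311.8, 205.3] min [ 530. -181.   47.] max [ 590. -125.  105.]
top crank_mid 0.5
[... 867 characters left out ...]
2] min [ 536. -272.    4.] max [ 602. -125.   92.]
side crank_mid 0.76 [240.1, 179.9, 289.8, 196.4] min [ 545. -149.   36.] max [ 696. -112.   52.]
side red_dish 0.97 [202.1, 200.6, 232.4, 223.7] min [644. -32.   4.] max [733.  72.  18.]
side blue_dish 0.6 [274.9, 177.5, 293.9, 192.8] min [ 536. -169.   50.] max [ 591. -125.   90.]
side tray 0.97 [197.9, 275.1, 300.3, 341.4] min [298. 248.   2.] max [505. 350.  18.]
side tyre_lever 0.47 [287.7, 261.9, 316.2, 292.8] min [340.  79.   2.] max [358. 193.  13.]
side oil_bottle 0.62 [196.6, 156.7, 211.9, 202.3] min [752. -36.   8.] max [785.  -6. 135.]
side hub_shell 0.61 [233.5, 158.3, 253.4, 174.9] min [ 743. -270.    8.] max [ 792. -210.   54.]
```

View pics/top0.png

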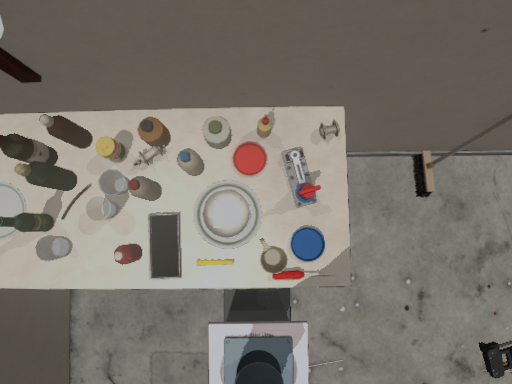

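View pics/side0.png

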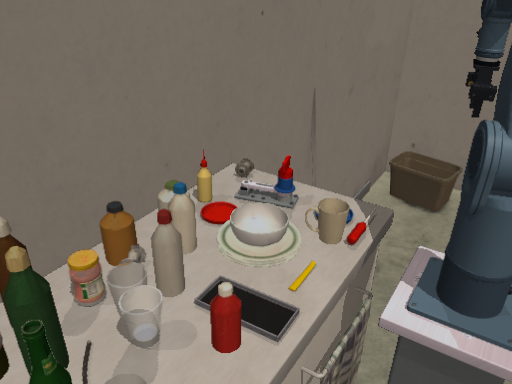

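The top and side views show the stud with the nut near top pixel (308,191) and the fork near (293,152). The red dish is at (250,158), the blue dish at (308,243) and the tray at (165,245). A mug, bowl and bottles are extra clutter. I'm moving above the fixture for a closer look.

{"name": "move_arm", "arguments": {
  "steps": [
    [[0.69,0.8,0.2],[0,0,0.5]],
    [[0.69,0.8,0.2],[0,0,0.5]],
    [[0.69,0.8,0.2],[0,0,0.5]],
    [[0.69,0.8,0.2],[0,0,0.5]],
    [[0.69,0.8,0.2],[0,0,0.5]],
    [[0.69,0.8,0.2],[0,0,0.5]],
    [[0.69,0.8,0.2],[0,0,0.5]],
    [[0.69,0.8,0.2],[0,0,0.5]]
  ],
  "grip": -1
}}

```text
time_s: 1.77
tcp_pos: [356.2, -390.2, 299.8]
tcp_rot: [[0.851, -0.525, 0.002], [-0.525, -0.851, -0.0], [0.001, -0.001, -1.0]]
ft_force: [1.2, -0.4, 0.2]
grip_width: 1.003
```

{"name": "move_arm", "arguments": {
  "steps": [
    [[0.6,0.8,0.1],[0,0,0.5]],
    [[0.6,0.8,0.1],[0,0,0.5]],
    [[0.6,0.8,0.1],[0,0,0.5]],
    [[0.6,0.8,0.1],[0,0,0.5]],
    [[0.6,0.8,0.1],[0,0,0.5]],
    [[0.6,0.8,0.1],[0,0,0.5]],
    [[0.6,0.8,0.1],[0,0,0.5]],
    [[0.6,0.8,0.1],[0,0,0.5]],
    [[0.6,0.8,0.1],[0,0,0.5]],
    [[0.6,0.8,0.1],[0,0,0.5]]
  ]
}}

```text
time_s: 2.6
tcp_pos: [533.6, -153.5, 328.5]
tcp_rot: [[0.974, 0.226, -0.0], [0.226, -0.974, -0.0], [-0.001, 0.0, -1.0]]
ft_force: [-0.6, -0.4, -0.9]
grip_width: 0.999
```

Run:
```python
from h import *
s=ctrl.sense(); print(s['time_s'],s['tcp_pos'],s['tcp_rot'].round(3),s['qpos'].round(2))
im,d=viewer.camera("wrist"); W=cloud("wrist",d); np.save("w1.npy",W); cv2.imwrite("pics/w1.png",im)
print(viewer.calibration("wrist")["pose"].round(2))
for q in ["nut_mid","spacer_mid","crank_mid","fixture"]:
    r=spotter.cut_out("wrist",q)
    if r:
        m=r[0]["pixels"]; p=W[m]; p=p[~np.isnan(p[:,0])]
        print(q,round(r[0]["conf"],2),r[0]["box"],np.percentile(p,2,0).round(),np.percentile(p,98,0).round())
def rect(p,n):
    print(n,len(p),cv2.minAreaRect(p[:,:2].astype(np.float32)),np.median(p,0).round(1))
P=W.reshape(-1,3); P=P[~np.isnan(P[:,0])]
b=(P[:,0]>480)&(P[:,0]<760)&(P[:,1]>-230)&(P[:,1]<-60)
P=P[b]
rect(P[(P[:,2]>136)&(P[:,2]<152)],"nutbar")
rect(P[(P[:,2]>106)&(P[:,2]<116)],"nutbody")
rect(P[(P[:,2]>42)&(P[:,2]<48.5)],"crank")
print(np.histogram(P[:,2],bins=range(-10,170,6)))
```

```text
2.6 [ 533.61948127 -153.46125626  328.54880182] [[ 0.974  0.226 -0.   ]
 [ 0.226 -0.974 -0.   ]
 [-0.001  0.    -1.   ]] [ 0.63  0.34 -0.56  1.66  0.19  1.2   0.26]
[[ 9.7000e-01 -2.1000e-01 -7.0000e-02  5.1403e+02]
 [ 2.2000e-01  9.2000e-01  3.2000e-01 -7.1400e+01]
 [-0.0000e+00 -3.2000e-01  9.5000e-01  4.7464e+02]
 [ 0.0000e+00  0.0000e+00  0.0000e+00  1.0000e+00]]
nut_mid 0.93 [258.7, 147.3, 294.6, 202.1] [ 541. -184.   99.] [ 580. -125.  147.]
spacer_mid 0.77 [252.8, 140.7, 298.6, 175.6] [ 530. -179.   46.] [ 589. -127.   92.]
crank_mid 0.73 [294.1, 149.7, 368.4, 166.2] [ 593. -155.   32.] [ 693. -115.   48.]
fixture 0.66 [247.5, 130.7, 367.2, 177.7] [ 522. -184.    4.] [701. -94.  39.]
nutbar 534 ((560.1412353515625, -156.19189453125), (11.36756706237793, 64.46378326416016), 14.581036567687988) [ 559.8 -154.1  145.3]
nutbody 455 ((557.7887573242188, -154.00527954101562), (40.72473907470703, 48.404518127441406), 48.90043258666992) [ 554.3 -155.8  111.9]
crank 1059 ((657.8998413085938, -149.58303833007812), (88.98110961914062, 240.16104125976562), 69.77137756347656) [ 646.4 -136.1   45.6]
(array([    0, 11505,   175,  1825,   302,    48,   200,   163,   239,
        1015,   448,    15,    16,    17,    17,    21,    55,    16,
          20,    35,   440,    11,    24,    21,    19,   408,   113,
           0,     0]), array([-10,  -4,   2,   8,  14,  20,  26,  32,  38,  44,  50,  56,  62,
        68,  74,  80,  86,  92,  98, 104, 110, 116, 122, 128, 134, 140,
       146, 152, 158, 164]))
```

View pics/w1.png

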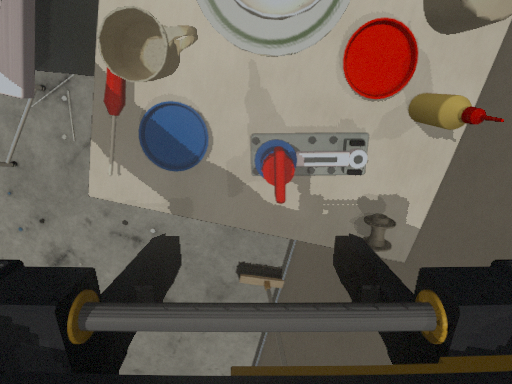

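The wrist view shows the nut handle at (282,175), pointing down in the picture, with the crank to its right and clear space all round. The fitted bar measures 64 x 11 mm with its top at 146 mm, which matches the task text. I'm going in to grasp it.

{"name": "move_arm", "arguments": {
  "steps": [
    [[0.087,-0.009,-0.3],[0,0,0.017]],
    [[0.087,-0.009,-0.3],[0,0,0.017]],
    [[0.087,-0.009,-0.3],[0,0,0.017]],
    [[0.087,-0.009,-0.45],[0,0,0.017]],
    [[0.087,-0.009,-0.55],[0,0,0.017]],
    [[0.087,-0.009,-0.64],[0,0,0.017]],
    [[0.087,-0.009,-0.68],[0,0,0.017]],
    [[0.087,-0.009,-0.7],[0,0,0.017]],
    [[0.087,-0.009,-0.7],[0,0,0.017]]
  ]
}}

```text
time_s: 3.6
tcp_pos: [559.8, -156.2, 118.8]
tcp_rot: [[0.968, 0.251, -0.001], [0.251, -0.968, 0.0], [-0.001, -0.0, -1.0]]
ft_force: [0.1, 0.3, -0.2]
grip_width: 1.006
```

{"name": "move_arm", "arguments": {
  "steps": [
    [[0,0,0],[0,0,0]],
    [[0,0,0],[0,0,0]],
    [[0,0,0],[0,0,0]],
    [[0,0,0],[0,0,0]],
    [[0,0,0],[0,0,0]],
    [[0,0,0],[0,0,0]],
    [[0,0,0],[0,0,0]],
    [[0,0,0],[0,0,0]]
  ],
  "grip": 1
}}

```text
time_s: 4.27
tcp_pos: [559.9, -155.9, 118.8]
tcp_rot: [[0.968, 0.252, 0.0], [0.252, -0.968, -0.0], [-0.0, 0.0, -1.0]]
ft_force: [0.1, -0.1, 0.1]
grip_width: 0.417
```

{"name": "move_arm", "arguments": {
  "steps": [
    [[0,0,0],[0,0,0]],
    [[0,0,0],[0,0,0]],
    [[0,0,0],[0,0,0]],
    [[0,0,0],[0,0,0]],
    [[0,0,0],[0,0,0]],
    [[0,0,0],[0,0,0]]
  ]
}}

```text
time_s: 4.77
tcp_pos: [560.0, -155.8, 118.7]
tcp_rot: [[0.968, 0.252, 0.0], [0.252, -0.968, 0.0], [0.0, -0.0, -1.0]]
ft_force: [1.6, -0.1, -0.6]
grip_width: 0.134
```

{"name": "move_arm", "arguments": {
  "steps": [
    [[0,0,0],[0,0,0.07]],
    [[0,0,0],[0,0,0.14]],
    [[0,0,0],[0,0,0.21]],
    [[0,0,0],[0,0,0.28]],
    [[0,0,0],[0,0,0.35]],
    [[0,0,0],[0,0,0.42]],
    [[0,0,0],[0,0,0.49]],
    [[0,0,0],[0,0,0.51]],
    [[0,0,0],[0,0,0.51]],
    [[0,0,0.007],[0,0,0.51]],
    [[0,0,0.012],[0,0,0.51]],
    [[0,0,0.012],[0,0,0.51]]
  ]
}}

```text
time_s: 5.77
tcp_pos: [559.1, -156.0, 120.7]
tcp_rot: [[0.494, 0.87, -0.001], [0.87, -0.494, 0.001], [0.0, -0.001, -1.0]]
ft_force: [5.3, 0.6, -16.3]
grip_width: 0.133
```

{"name": "move_arm", "arguments": {
  "steps": [
    [[0,0,-0.009],[0,0,0]],
    [[0,0,-0.009],[0,0,0.06]],
    [[0,0,-0.009],[0,0,0.13]],
    [[0,0,-0.009],[0,0,0.19]],
    [[0,0,-0.009],[0,0,0.19]],
    [[0,0,-0.003],[0,0,0.19]],
    [[0,0,0],[0,0,0.19]],
    [[0,0,0],[0,0,0.19]]
  ]
}}

```text
time_s: 6.43
tcp_pos: [559.7, -155.9, 120.7]
tcp_rot: [[0.218, 0.976, 0.0], [0.976, -0.218, 0.001], [0.001, -0.0, -1.0]]
ft_force: [6.4, -0.4, -20.4]
grip_width: 0.131
```

{"name": "move_arm", "arguments": {
  "steps": [
    [[0,0,-0.009],[0,0,0]],
    [[0,0,-0.009],[0,0,0.06]],
    [[0,0,-0.009],[0,0,0.12]],
    [[0,0,-0.009],[0,0,0.17]],
    [[0,0,-0.009],[0,0,0.17]],
    [[0,0,-0.003],[0,0,0.17]],
    [[0,0,0],[0,0,0.17]],
    [[0,0,0],[0,0,0.17]]
  ]
}}

```text
time_s: 7.1
tcp_pos: [559.6, -156.0, 120.9]
tcp_rot: [[-0.047, 0.999, -0.0], [0.999, 0.047, 0.001], [0.001, -0.0, -1.0]]
ft_force: [5.9, -0.1, -19.3]
grip_width: 0.134
```

{"name": "move_arm", "arguments": {
  "steps": [
    [[0,0,-0.009],[0,0,0]],
    [[0,0,-0.009],[0,0,0.06]],
    [[0,0,-0.009],[0,0,0.12]],
    [[0,0,-0.009],[0,0,0.17]],
    [[0,0,-0.009],[0,0,0.17]],
    [[0,0,-0.003],[0,0,0.17]],
    [[0,0,0],[0,0,0.17]],
    [[0,0,0],[0,0,0.17]]
  ]
}}

```text
time_s: 7.77
tcp_pos: [559.4, -156.0, 121.2]
tcp_rot: [[-0.31, 0.951, -0.001], [0.951, 0.31, 0.001], [0.001, -0.001, -1.0]]
ft_force: [4.6, -0.5, -19.7]
grip_width: 0.134
```

{"name": "move_arm", "arguments": {
  "steps": [
    [[0,0,-0.009],[0,0,0]],
    [[0,0,-0.009],[0,0,0.06]],
    [[0,0,-0.009],[0,0,0.12]],
    [[0,0,-0.009],[0,0,0.17]],
    [[0,0,-0.009],[0,0,0.17]],
    [[0,0,-0.003],[0,0,0.17]],
    [[0,0,0.001],[0,0,0.17]],
    [[0,0,0.001],[0,0,0.17]]
  ]
}}

```text
time_s: 8.43
tcp_pos: [560.4, -156.5, 123.4]
tcp_rot: [[-0.55, 0.835, 0.001], [0.835, 0.55, -0.001], [-0.002, 0.0, -1.0]]
ft_force: [1.0, -2.1, -0.8]
grip_width: 0.132
```

```bash
python3 -c "
from h import *
s=ctrl.sense();print(s['qpos'].round(2),s['tcp_pos'],s['ft_force'],s['wrist_torque'])"
```

```text
[ 0.83  0.76 -0.9   1.77  0.72  0.97  1.78] [ 560.40475299 -156.48218242  123.39951336] [ 0.99436605 -2.13850822 -0.78684773] [-0.44046233 -0.24526583 -0.036709  ]
```

It came free at about 1.9 rad: the load dropped to about 1 N and the TCP followed the lift. I'll lift gently and watch the force.

{"name": "move_arm", "arguments": {
  "steps": [
    [[0,0,0.005],[0,0,0.02]],
    [[0,0,0.01],[0,0,0.03]],
    [[0,0,0.015],[0,0,0.03]],
    [[0,0,0.02],[0,0,0.03]],
    [[0,0,0.025],[0,0,0.03]],
    [[0,0,0.03],[0,0,0.03]],
    [[0,0,0.03],[0,0,0.03]]
  ]
}}

```text
time_s: 9.02
tcp_pos: [560.1, -156.0, 132.1]
tcp_rot: [[-0.59, 0.807, 0.001], [0.807, 0.59, -0.0], [-0.001, 0.0, -1.0]]
ft_force: [0.8, -2.8, -0.1]
grip_width: 0.135
```

{"name": "move_arm", "arguments": {
  "steps": [
    [[0,0,0.05],[0,0,0]],
    [[0,0,0.15],[0,0,0]],
    [[0,0,0.28],[0,0,0]],
    [[0,0,0.35],[0,0,0]],
    [[0,0,0.35],[0,0,0]]
  ]
}}

```text
time_s: 9.43
tcp_pos: [562.4, -154.3, 242.6]
tcp_rot: [[-0.591, 0.806, 0.007], [0.806, 0.591, -0.0], [-0.005, 0.006, -1.0]]
ft_force: [1.4, -0.4, -2.0]
grip_width: 0.133
```

Run:
```python
from h import *
s=ctrl.sense();print(s['tcp_pos'],s['grip_width'],s['ft_force'])
im,d=viewer.camera("wrist"); cv2.imwrite("pics/w2.png",im); W2=cloud("wrist",d)
def circ(W,im,col,n):
    hsv=cv2.cvtColor(im,cv2.COLOR_BGR2HSV); H=hsv[...,0].astype(int)
    m=((H<8)|(H>172)) if col=='r' else ((H>100)&(H<125))
    m&=(hsv[...,1]>120)&(W[...,2]<19)&(W[...,2]>-4)
    k,l,st,c=cv2.connectedComponentsWithStats(m.astype(np.uint8))
    for i in range(1,k):
        if st[i,4]>200:
            p=W[l==i][:,:2].astype(np.float32); print(n,col,st[i,4],cv2.minEnclosingCircle(p),np.percentile(p,[1,99],0).round(1).tolist(),"mid",np.percentile(p,[1,99],0).mean(0).round(1))
w1=cv2.imread("pics/w1.png");W1=np.load("w1.npy");t=cv2.imread("pics/top0.png");T=np.load("top.npy")
for c in 'rb':
    circ(W1,w1,c,'w1');circ(T,t,c,'top');circ(W2,im,c,'w2')
# obstacles near red dish and tray, height>20
P=np.concatenate([x.reshape(-1,3) for x in (T,np.load("side.npy"),W1)]);P=P[~np.isnan(P[:,0])]
for nm,c,r in(("red",(683,20),160),("tray",(402,299),170),("blue",(398,-163),150)):
    q=P[(np.hypot(P[:,0]-c[0],P[:,1]-c[1])<r)&(P[:,2]>25)&(P[:,2]<300)]
    m={}
    for x,y,z in q:
        k=(int(x//25)*25,int(y//25)*25); a=m.setdefault(k,[0,0]); a[0]+=1;a[1]=max(a[1],int(z))
    print(nm,{k:v[1] for k,v in sorted(m.items()) if v[0]>3})
S=np.load("side.npy");
q=P[(P[:,0]>285)&(P[:,0]<520)&(P[:,1]>235)&(P[:,1]<365)&(P[:,2]>8)&(P[:,2]<20)]
print(cv2.minAreaRect(q[:,:2].astype(np.float32)),np.percentile(q,[2,98],0).round())
```

```text
[ 562.40729672 -154.26264081  242.58490228] 0.1325651881104374 [ 1.35473449 -0.41622938 -2.02502648]
w1 r 4774 ((681.8654174804688, 20.035703659057617), 59.12891387939453) [[626.5, -33.9], [730.6, 69.7]] mid [678.5  17.9]
top r 855 ((679.25439453125, 16.883136749267578), 55.439762115478516) [[627.1, -33.6], [730.2, 68.0]] mid [678.6  17.2]
w2 r 291 ((312.989013671875, -97.28433227539062), 35.71119689941406) [[311.5, -132.2], [314.9, -63.0]] mid [313.2 -97.6]
w2 r 348 ((630.382080078125, 8.145465850830078), 28.078046798706055) [[622.2, -17.2], [651.3, 33.7]] mid [636.7   8.2]
w1 b 2852 ((399.5644226074219, -160.79855346679688), 54.14247131347656) [[352.5, -206.9], [449.1, -113.0]] mid [ 400.8 -159.9]
top b 873 ((398.91064453125, -165.6953125), 53.980491638183594) [[348.9, -214.9], [448.7, -116.1]] mid [ 398.8 -165.5]
w2 b 7242 ((393.714599609375, -163.53933715820312), 57.79026412963867) [[345.1, -215.0], [447.5, -112.4]] mid [ 396.3 -163.7]
red {(500, 0): 92, (500, 25): 85, (525, -25): 40, (525, 0): 94, (525, 25): 95, (525, 50): 59, (525, 75): 50, (550, -25): 38, (550, 0): 40, (550, 2
[... 1177 characters left out ...]
, 175): 42, (500, 200): 33, (525, 175): 42, (525, 325): 149, (525, 350): 145, (550, 300): 166, (550, 325): 203, (550, 350): 163}
blue {(275, -150): 31, (275, -125): 31, (275, -100): 30, (275, -75): 32, (300, -150): 34, (300, -125): 35, (300, -100): 34, (300, -75): 108, (300, -50): 110, (325, -100): 108, (325, -75): 109, (325, -50): 109, (325, -25): 60, (350, -100): 109, (350, -25): 98, (375, -100): 108, (375, -75): 108, (375, -50): 108, (375, -25): 107, (400, -75): 106, (400, -50): 107, (400, -25): 101, (525, -200): 56, (525, -175): 116, (525, -150): 115}
((401.585205078125, 297.35345458984375), (210.7579345703125, 104.38208770751953), 2.5598433017730713) [[298. 247.   8.]
 [504. 349.  18.]]
```

View pics/w2.png

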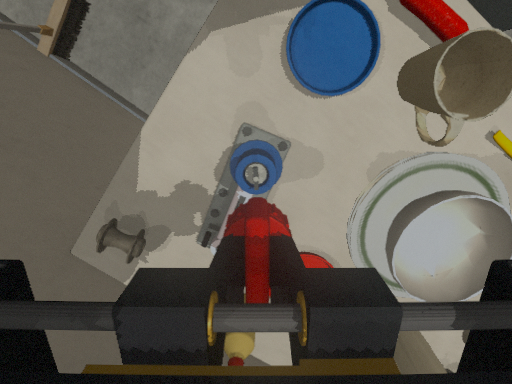

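The wrist view shows the nut held clear of the stud, whose cross bar shows at (258,172). The spacer is still seated at (256,165). I'm carrying the nut to a spot about 16 mm short of the red dish centre, jaws roughly along y, which keeps the gripper body off the two bottles.

{"name": "move_arm", "arguments": {
  "steps": [
    [[0.08,0.13,0],[0,0,-0.07]],
    [[0.16,0.25,0],[0,0,-0.14]],
    [[0.24,0.37,0],[0,0,-0.21]],
    [[0.3,0.47,0],[0,0,-0.28]],
    [[0.353,0.553,0],[0,0,-0.287]],
    [[0.353,0.553,0],[0,0,-0.287]],
    [[0.353,0.553,-0.12],[0,0,-0.287]],
    [[0.353,0.553,-0.24],[0,0,-0.287]],
    [[0.353,0.553,-0.36],[0,0,-0.287]],
    [[0.353,0.553,-0.46],[0,0,-0.287]],
    [[0.353,0.553,-0.54],[0,0,-0.287]],
    [[0.353,0.553,-0.59],[0,0,-0.287]],
    [[0.353,0.553,-0.62],[0,0,-0.287]],
    [[0.353,0.553,-0.635],[0,0,-0.287]],
    [[0.353,0.553,-0.635],[0,0,-0.287]]
  ]
}}

```text
time_s: 10.73
tcp_pos: [665.6, 10.2, 45.9]
tcp_rot: [[-0.18, 0.984, -0.001], [0.984, 0.18, 0.0], [0.0, -0.0, -1.0]]
ft_force: [0.2, -0.5, -2.2]
grip_width: 0.132
```

{"name": "move_arm", "arguments": {
  "steps": [
    [[0,0,-0.012],[0,0,0]],
    [[0,0,-0.022],[0,0,0]],
    [[0,0,-0.03],[0,0,0]],
    [[0,0,-0.035],[0,0,0]],
    [[0,0,-0.039],[0,0,0]],
    [[0,0,-0.039],[0,0,0]]
  ]
}}

```text
time_s: 11.23
tcp_pos: [665.9, 10.1, 34.6]
tcp_rot: [[-0.18, 0.984, 0.0], [0.984, 0.18, 0.0], [-0.0, 0.0, -1.0]]
ft_force: [0.4, -0.7, -1.7]
grip_width: 0.132
```

{"name": "move_arm", "arguments": {
  "steps": [
    [[0,0,-0.004],[0,0,0]],
    [[0,0,-0.006],[0,0,0]],
    [[0,0,-0.006],[0,0,0]]
  ]
}}

```text
time_s: 11.48
tcp_pos: [666.1, 10.2, 34.5]
tcp_rot: [[-0.18, 0.984, 0.001], [0.984, 0.18, -0.001], [-0.001, 0.0, -1.0]]
ft_force: [-4.7, -0.3, 12.2]
grip_width: 0.135
```

{"name": "move_arm", "arguments": {
  "steps": [
    [[0,0,0.003],[0,0,0]],
    [[0,0,0.003],[0,0,0]],
    [[0,0,0.003],[0,0,0]],
    [[0,0,0.003],[0,0,0]],
    [[0,0,0.003],[0,0,0]],
    [[0,0,0.05],[0,0,0]],
    [[0,0,0.15],[0,0,0]],
    [[0,0,0.28],[0,0,0]],
    [[0,0,0.41],[0,0,0]],
    [[0,0,0.54],[0,0,0]],
    [[0,0,0.64],[0,0,0]]
  ],
  "grip": 0.1
}}

```text
time_s: 12.4
tcp_pos: [666.4, 10.7, 229.2]
tcp_rot: [[-0.18, 0.984, 0.003], [0.984, 0.18, 0.001], [0.0, 0.003, -1.0]]
ft_force: [0.5, 0.6, -0.7]
grip_width: 0.45
```

Run:
```python
from h import *
s=ctrl.sense();print(s['time_s'],s['tcp_pos'],s['grip_width'],s['qpos'].round(2))
im,d=viewer.camera("wrist"); W=cloud("wrist",d); cv2.imwrite("pics/w3.png",im)
P=W.reshape(-1,3);P=P[~np.isnan(P[:,0])]
q=P[(np.hypot(P[:,0]-680,P[:,1]-18)<60)&(P[:,2]>52)&(P[:,2]<75)]
print("nut",len(q),q.mean(0),np.percentile(q[:,2],[5,50,95]),cv2.minAreaRect(q[:,:2].astype(np.float32)) if len(q)>5 else 0)
q=P[(np.hypot(P[:,0]-560,P[:,1]+156)<45)&(P[:,2]>82)&(P[:,2]<96)]
if len(q)>20: print("spacer top",len(q),cv2.minEnclosingCircle(q[:,:2].astype(np.float32)),np.percentile(q,[2,98],0).mean(0))
```

```text
12.4 [666.37739034  10.67304462 229.18346776] 0.45013240854899417 [ 0.45  0.73 -0.86  1.47  0.57  1.21  1.26]
nut 618 [668.49090873  11.72448546  66.91297314] [64.01649914 67.37665736 68.92671961] ((670.3842163085938, 11.954639434814453), (65.71729278564453, 11.662363052368164), 10.53143310546875)
spacer top 2050 ((566.455810546875, -153.9639129638672), 23.461088180541992) [ 566.12985457 -153.50402547   88.88239993]
```

View pics/w3.png

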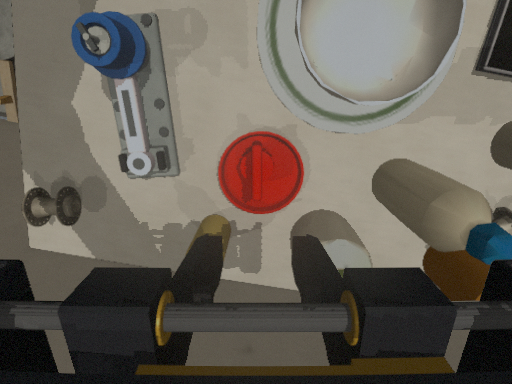

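The wrist view shows the nut standing in the red dish near (257,172), upright and let go. The spacer and crank are still on the stud at (110,45) and (130,120). Back to the stud for the spacer.

{"name": "move_arm", "arguments": {
  "steps": [
    [[-0.08,-0.13,0],[0,0,-0.08]],
    [[-0.16,-0.25,0],[0,0,-0.16]],
    [[-0.24,-0.37,0],[0,0,-0.24]],
    [[-0.3,-0.47,0],[0,0,-0.32]],
    [[-0.353,-0.553,0],[0,0,-0.4]],
    [[-0.353,-0.553,0],[0,0,-0.48]],
    [[-0.353,-0.553,0],[0,0,-0.56]],
    [[-0.353,-0.553,0],[0,0,-0.64]],
    [[-0.353,-0.553,0],[0,0,-0.72]],
    [[-0.353,-0.553,0],[0,0,-0.8]],
    [[-0.353,-0.553,0],[0,0,-0.88]],
    [[-0.353,-0.553,0],[0,0,-0.92]],
    [[-0.353,-0.553,0],[0,0,-0.923]],
    [[-0.353,-0.553,0],[0,0,-0.923]]
  ],
  "grip": -1
}}

```text
time_s: 13.62
tcp_pos: [559.9, -155.6, 225.1]
tcp_rot: [[0.954, 0.3, 0.0], [0.3, -0.954, -0.0], [0.0, 0.0, -1.0]]
ft_force: [0.3, -0.1, -0.1]
grip_width: 0.997
```

```bash
cat > c.py <<'E'
from h import *
s=ctrl.sense();print(s['time_s'],s['tcp_pos'],s['grip_width'],s['qpos'].round(2),np.arctan2(s['tcp_rot'][1,0],s['tcp_rot'][0,0]))
im,d=viewer.camera("wrist"); W=cloud("wrist",d); np.save("wc.npy",W); cv2.imwrite("pics/wc.png",im)
P=W.reshape(-1,3);P=P[~np.isnan(P[:,0])]
q=P[(np.hypot(P[:,0]-560,P[:,1]+156)<45)&(P[:,2]>84)&(P[:,2]<94)]
if len(q)>20: print("spacer top",len(q),cv2.minEnclosingCircle(q[:,:2].astype(np.float32)),np.percentile(q,[2,98],0).mean(0))
q=P[(np.hypot(P[:,0]-680,P[:,1]-18)<60)&(P[:,2]>50)&(P[:,2]<75)]
if len(q)>20: print("nut",len(q),np.percentile(q[:,2],[5,50,95]),cv2.minAreaRect(q[:,:2].astype(np.float32)))
q=P[(P[:,0]>590)&(P[:,0]<720)&(P[:,1]>-200)&(P[:,1]<-80)&(P[:,2]>43)&(P[:,2]<52)]
if len(q)>20: print("crank vis",len(q),q[:,2].mean(),cv2.fitLine(q[:,:2].astype(np.float32),cv2.DIST_HUBER,0,.01,.01).ravel(),cv2.minAreaRect(q[:,:2].astype(np.float32)))
E
python3 c.py
```

```text
13.6167 [ 559.93443065 -155.57748629  225.13365171] 0.9970605581325183 [ 0.63  0.5  -0.58  1.71  0.31  1.02  0.24] 0.30427671757675867
spacer top 1183 ((561.630615234375, -155.41232299804688), 22.8067569732666) [ 561.49254443 -154.96003362   86.83392218]
nut 951 [52.66388785 61.25583341 63.06347431] ((666.4356079101562, 11.347421646118164), (65.78819274902344, 12.695417404174805), 10.128073692321777)
crank vis 1712 45.88152958518926 [ 9.7001147e-01  2.4305908e-01  6.4372137e+02 -1.3461136e+02] ((642.2461547851562, -136.3047637939453), (113.7834243774414, 29.070844650268555), 14.497422218322754)
```

{"name": "move_arm", "arguments": {
  "steps": [
    [[0.003,0,-0.13],[0,0,0]],
    [[0.003,0,-0.26],[0,0,0]],
    [[0.003,0,-0.38],[0,0,0]],
    [[0.003,0,-0.46],[0,0,0]],
    [[0.003,0,-0.51],[0,0,0]],
    [[0.003,0,-0.54],[0,0,0]],
    [[0.003,0,-0.549],[0,0,0]],
    [[0.003,0,-0.549],[0,0,0]]
  ]
}}

```text
time_s: 14.33
tcp_pos: [560.9, -155.8, 59.9]
tcp_rot: [[0.955, 0.298, -0.0], [0.298, -0.955, 0.0], [0.0, -0.0, -1.0]]
ft_force: [-0.0, 0.5, 0.0]
grip_width: 0.999
```

{"name": "move_arm", "arguments": {
  "steps": [
    [[0,0,0],[0,0,0]],
    [[0,0,0],[0,0,0]],
    [[0,0,0],[0,0,0]],
    [[0,0,0],[0,0,0]],
    [[0,0,0],[0,0,0]],
    [[0,0,0],[0,0,0]],
    [[0,0,0],[0,0,0]],
    [[0,0,0],[0,0,0]],
    [[0,0,0],[0,0,0]]
  ],
  "grip": 1
}}

```text
time_s: 15.08
tcp_pos: [561.2, -155.9, 60.2]
tcp_rot: [[0.955, 0.297, 0.001], [0.297, -0.955, -0.0], [0.001, 0.0, -1.0]]
ft_force: [-0.1, -0.6, 2.8]
grip_width: 0.546
```

{"name": "move_arm", "arguments": {
  "steps": [
    [[0,0,0],[0,0,0]],
    [[0,0,0],[0,0,0]],
    [[0,0,0.01],[0,0,0]],
    [[0,0,0.02],[0,0,0]],
    [[0,0,0.03],[0,0,0]],
    [[0,0,0.03],[0,0,0]]
  ]
}}

```text
time_s: 15.58
tcp_pos: [560.7, -156.0, 69.3]
tcp_rot: [[0.955, 0.297, -0.0], [0.297, -0.955, -0.0], [-0.0, 0.0, -1.0]]
ft_force: [0.6, 0.1, -1.8]
grip_width: 0.545
```

{"name": "move_arm", "arguments": {
  "steps": [
    [[0,0,0.06],[0,0,0]],
    [[0,0,0.13],[0,0,0]],
    [[0,0,0.2],[0,0,0]],
    [[0,0,0.25],[0,0,0]],
    [[0,0,0.267],[0,0,0]],
    [[-0.08,-0.01,0.267],[0,0,0]],
    [[-0.19,-0.02,0.267],[0,0,0]],
    [[-0.3,-0.03,0.267],[0,0,0]],
    [[-0.4,-0.04,0.267],[0,0,0]],
    [[-0.48,-0.045,0.267],[0,0,0]],
    [[-0.529,-0.047,0.267],[0,0,0]],
    [[-0.529,-0.047,0.267],[0,0,0]],
    [[-0.529,-0.047,0.2],[0,0,0]],
    [[-0.529,-0.047,0.1],[0,0,0]],
    [[-0.529,-0.047,0.0],[0,0,0]],
    [[-0.529,-0.047,-0.07],[0,0,0]],
    [[-0.529,-0.047,-0.12],[0,0,0]],
    [[-0.529,-0.047,-0.14],[0,0,0]],
    [[-0.529,-0.047,-0.14],[0,0,0]]
  ]
}}

```text
time_s: 17.17
tcp_pos: [401.9, -169.3, 25.6]
tcp_rot: [[0.955, 0.298, -0.002], [0.298, -0.955, 0.001], [-0.002, -0.002, -1.0]]
ft_force: [0.5, 0.1, -1.3]
grip_width: 0.541
```

{"name": "move_arm", "arguments": {
  "steps": [
    [[0,0,-0.01],[0,0,0]],
    [[0,0,-0.018],[0,0,0]],
    [[0,0,-0.025],[0,0,0]],
    [[0,0,-0.029],[0,0,0]],
    [[0,0,-0.031],[0,0,0]]
  ]
}}

```text
time_s: 17.58
tcp_pos: [402.4, -170.3, 18.1]
tcp_rot: [[0.955, 0.297, 0.001], [0.297, -0.955, -0.001], [0.001, 0.001, -1.0]]
ft_force: [-2.2, 0.2, 14.5]
grip_width: 0.545
```

{"name": "move_arm", "arguments": {
  "steps": [
    [[0,0,0.002],[0,0,0]],
    [[0,0,0.002],[0,0,0]],
    [[0,0,0.002],[0,0,0]],
    [[0,0,0.002],[0,0,0]],
    [[0,0,0.002],[0,0,0]],
    [[0,0,0.04],[0,0,0]],
    [[0,0,0.1],[0,0,0]],
    [[0,0,0.2],[0,0,0]],
    [[0,0,0.33],[0,0,0]],
    [[0,0,0.46],[0,0,0]],
    [[0,0,0.59],[0,0,0]],
    [[0,0,0.66],[0,0,0]],
    [[0,0,0.69],[0,0,0]],
    [[0,0,0.69],[0,0,0]]
  ],
  "grip": -0.6
}}

```text
time_s: 18.75
tcp_pos: [403.0, -170.7, 226.1]
tcp_rot: [[0.955, 0.296, 0.003], [0.296, -0.955, -0.002], [0.002, 0.003, -1.0]]
ft_force: [0.4, -0.3, 0.0]
grip_width: 0.799
```

```bash
cat >> c.py <<'E'
q=P[(np.hypot(P[:,0]-400,P[:,1]+165)<50)&(P[:,2]>38)&(P[:,2]<60)]
if len(q)>20: print("spacer in dish",len(q),np.percentile(q[:,2],[5,50,95]),cv2.minEnclosingCircle(q[:,:2].astype(np.float32)))
E
python3 c.py
```

```text
18.75 [ 403.00585561 -170.66311051  226.07516204] 0.7991453405124476 [ 0.89  0.25 -0.67  2.06  0.2   0.89  0.4 ] 0.30099753012140673
spacer top 49 ((557.410888671875, -151.96714782714844), 9.248000144958496) [ 557.40159147 -151.07083578   88.94870453]
crank vis 1158 43.94395823726931 [ 9.7216856e-01  2.3428246e-01  6.4141925e+02 -1.3494086e+02] ((641.953857421875, -132.54751586914062), (108.83465576171875, 28.86214828491211), 10.891831398010254)
spacer in dish 782 [41.23955925 44.26503461 45.57604911] ((400.1395263671875, -169.3489532470703), 22.896696090698242)
```

View pics/wc.png

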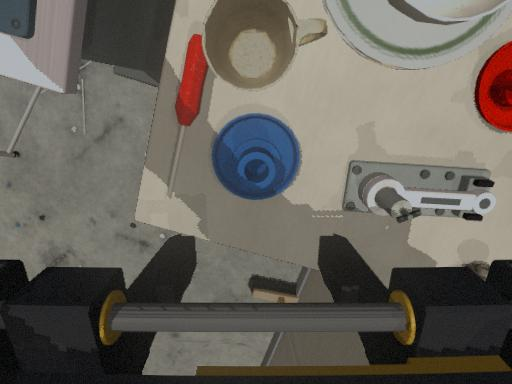

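The spacer stands upright in the blue dish around (257,165), and the crank is alone on the stud at (400,190). Before laying the crank I'll check the clutter round the tray.

Run:
```python
from h import *
P=np.concatenate([np.load(f).reshape(-1,3) for f in("top.npy","side.npy")]);P=P[~np.isnan(P[:,0])]
b=P[(P[:,0]>320)&(P[:,0]<440)&(P[:,1]>345)&(P[:,1]<450)]
for lo,hi in((20,60),(60,85),(85,105),(105,125),(125,160)):
    q=b[(b[:,2]>lo)&(b[:,2]<hi)]
    if len(q): print(lo,len(q),np.percentile(q,[2,98],0)[:,:2].round().tolist(),cv2.minEnclosingCircle(q[:,:2].astype(np.float32)))
q=P[(P[:,0]>380)&(P[:,0]<620)&(P[:,1]>0)&(P[:,1]<230)&(P[:,2]>60)&(P[:,2]<105)];print("bowl",np.percentile(q,[1,99],0).round(),cv2.minEnclosingCircle(q[:,:2].astype(np.float32)))
T=np.load("top.npy");im=cv2.imread("pics/top0.png")
r=spotter.cut_out("top","tray");print([(x['conf'],x['box']) for x in r])
t=T[205:285,140:190].reshape(-1,3);t=t[~np.isnan(t[:,0])]
q=t[(t[:,2]>9)&(t[:,2]<19)&(t[:,1]>235)&(t[:,1]<360)&(t[:,0]<515)];print("tray top",len(q),cv2.minAreaRect(q[:,:2].astype(np.float32)))
S=np.load("side.npy").reshape(-1,3);q=S[(S[:,2]>9)&(S[:,2]<19)&(S[:,1]>235)&(S[:,1]<360)&(S[:,0]<515)&(S[:,0]>280)];print("tray side",len(q),cv2.minAreaRect(q[:,:2].astype(np.float32)))
```

```text
20 519 [[352.0, 372.0], [403.0, 430.0]] ((378.76861572265625, 389.25469970703125), 42.5979118347168)
60 351 [[352.0, 372.0], [403.0, 430.0]] ((379.1924133300781, 400.8924865722656), 31.223817825317383)
85 339 [[352.0, 372.0], [406.0, 430.0]] ((378.6107482910156, 400.8746643066406), 31.130329132080078)
105 584 [[356.0, 376.0], [404.0, 427.0]] ((379.4066162109375, 400.2586669921875), 31.160736083984375)
125 319 [[368.0, 387.0], [392.0, 414.0]] ((380.09759521484375, 400.6833190917969), 15.6876802444458)
bowl [[427.  19.  60.]
 [573. 165.  96.]] ((502.665283203125, 91.77351379394531), 78.78697204589844)
[(0.72, [279.0, 144.3, 318.3, 204.4]), (0.59, [146.1, 211.3, 183.3, 284.3])]
tray top 293 ((400.02099609375, 296.6875), (206.51229858398438, 100.29568481445312), 1.4144976139068604)
tray side 774 ((402.1282958984375, 297.68951416015625), (208.98353576660156, 102.93389129638672), 1.678369164466858)
```

{"name": "move_arm", "arguments": {
  "steps": [
    [[0.1,0.015,0],[0,0,0.08]],
    [[0.22,0.03,0],[0,0,0.16]],
    [[0.34,0.05,0],[0,0,0.24]],
    [[0.46,0.07,0],[0,0,0.32]],
    [[0.57,0.085,0],[0,0,0.4]],
    [[0.67,0.1,0],[0,0,0.48]],
    [[0.75,0.11,0],[0,0,0.56]],
    [[0.8,0.118,0],[0,0,0.64]],
    [[0.8,0.118,0],[0,0,0.72]],
    [[0.8,0.118,-0.05],[0,0,0.8]],
    [[0.8,0.118,-0.1],[0,0,0.88]],
    [[0.8,0.118,-0.15],[0,0,0.95]],
    [[0.8,0.118,-0.2],[0,0,0.966]],
    [[0.8,0.118,-0.22],[0,0,0.966]],
    [[0.8,0.118,-0.22],[0,0,0.966]],
    [[0.8,0.118,-0.22],[0,0,0.966]]
  ]
}}

```text
time_s: 20.18
tcp_pos: [641.9, -134.2, 157.9]
tcp_rot: [[-0.244, 0.97, -0.001], [0.97, 0.244, 0.0], [0.001, -0.001, -1.0]]
ft_force: [-0.0, 0.3, 0.1]
grip_width: 0.797
```

```bash
python3 c.py
```

```text
20.1833 [ 641.8642303  -134.22569045  157.91118415] 0.7971122450033423 [ 0.68  0.8  -0.86  1.55  0.66  1.1   1.48] 1.8170837635572663
spacer top 586 ((562.8623046875, -156.07757568359375), 11.767110824584961) [ 562.73171591 -156.07477007   86.11931751]
nut 1022 [51.66614594 61.78058486 63.94328492] ((666.5101928710938, 10.533463478088379), (64.72074890136719, 12.910439491271973), 10.7850923538208)
crank vis 2657 47.01775259829363 [ 9.7063172e-01  2.4057023e-01  6.4047626e+02 -1.3722066e+02] ((642.598388671875, -136.2210693359375), (113.26608276367188, 27.779836654663086), 13.299053192138672)
```

{"name": "move_arm", "arguments": {
  "steps": [
    [[0,-0.004,-0.12],[0,0,0]],
    [[0,-0.004,-0.23],[0,0,0]],
    [[0,-0.004,-0.32],[0,0,0]],
    [[0,-0.004,-0.38],[0,0,0]],
    [[0,-0.004,-0.41],[0,0,0]],
    [[0,-0.004,-0.421],[0,0,0]],
    [[0,-0.004,-0.421],[0,0,0]],
    [[0,-0.004,-0.421],[0,0,0]]
  ]
}}

```text
time_s: 20.9
tcp_pos: [643.3, -135.7, 34.0]
tcp_rot: [[-0.245, 0.969, 0.002], [0.969, 0.245, -0.0], [-0.001, 0.002, -1.0]]
ft_force: [0.2, 0.1, 0.6]
grip_width: 0.797
```

{"name": "move_arm", "arguments": {
  "steps": [
    [[0,0,0],[0,0,0]],
    [[0,0,0],[0,0,0]],
    [[0,0,0],[0,0,0]],
    [[0,0,0],[0,0,0]],
    [[0,0,0],[0,0,0]],
    [[0,0,0],[0,0,0]],
    [[0,0,0],[0,0,0]],
    [[0,0,0],[0,0,0]],
    [[0,0,0],[0,0,0]],
    [[0,0,0],[0,0,0]],
    [[0,0,0],[0,0,0]]
  ],
  "grip": 1
}}

```text
time_s: 21.82
tcp_pos: [642.1, -136.0, 32.3]
tcp_rot: [[-0.245, 0.969, 0.0], [0.969, 0.245, -0.0], [-0.0, -0.0, -1.0]]
ft_force: [0.5, -0.3, -0.3]
grip_width: 0.248
```

{"name": "move_arm", "arguments": {
  "steps": [
    [[0,0,0.008],[0,0,0]],
    [[0,0,0.02],[0,0,0]],
    [[0,0,0.035],[0,0,0]],
    [[0,0,0.05],[0,0,0]],
    [[0,0,0.05],[0,0,0]]
  ]
}}

```text
time_s: 22.23
tcp_pos: [642.8, -135.7, 48.5]
tcp_rot: [[-0.246, 0.969, 0.002], [0.969, 0.246, 0.0], [-0.0, 0.002, -1.0]]
ft_force: [0.3, 0.6, -3.0]
grip_width: 0.242
```

{"name": "move_arm", "arguments": {
  "steps": [
    [[0,0,0.04],[0,0,0]],
    [[0,0,0.1],[0,0,0]],
    [[0,0,0.17],[0,0,0]],
    [[0,0,0.24],[0,0,0]],
    [[0,0,0.31],[0,0,0]],
    [[0,0,0.37],[0,0,0]],
    [[0,0,0.4],[0,0,0]],
    [[0,0,0.4],[0,0,0]],
    [[-0.02,0.05,0.4],[0,0,-0.02]],
    [[-0.06,0.13,0.4],[0,0,-0.04]],
    [[-0.1,0.22,0.4],[0,0,-0.06]],
    [[-0.145,0.32,0.4],[0,0,-0.08]],
    [[-0.195,0.42,0.4],[0,0,-0.1]],
    [[-0.24,0.52,0.4],[0,0,-0.12]],
    [[-0.29,0.62,0.4],[0,0,-0.13]],
    [[-0.335,0.715,0.4],[0,0,-0.13]]
  ]
}}

```text
time_s: 23.57
tcp_pos: [539.9, 80.0, 166.8]
tcp_rot: [[-0.044, 0.999, -0.001], [0.999, 0.044, -0.0], [-0.0, -0.001, -1.0]]
ft_force: [-0.4, 0.0, -2.3]
grip_width: 0.244
```

{"name": "move_arm", "arguments": {
  "steps": [
    [[-0.045,0.1,0],[0,0,-0.02]],
    [[-0.09,0.2,0],[0,0,-0.04]],
    [[-0.14,0.3,0],[0,0,-0.06]],
    [[-0.187,0.4,0],[0,0,-0.08]],
    [[-0.23,0.5,0],[0,0,-0.1]],
    [[-0.275,0.59,0],[0,0,-0.12]],
    [[-0.31,0.66,0],[0,0,-0.123]],
    [[-0.33,0.7,0],[0,0,-0.123]],
    [[-0.335,0.715,0],[0,0,-0.123]],
    [[-0.335,0.715,0],[0,0,-0.123]],
    [[-0.335,0.715,0],[0,0,-0.123]]
  ]
}}

```text
time_s: 24.48
tcp_pos: [441.4, 292.1, 166.8]
tcp_rot: [[0.149, 0.989, -0.0], [0.989, -0.149, -0.001], [-0.001, -0.0, -1.0]]
ft_force: [-0.1, -0.1, -2.9]
grip_width: 0.245
```

```bash
python3 c.py
python3 - <<'E'
from h import *
im,d=viewer.camera("side"); cv2.imwrite("pics/s2.png",cv2.resize(im[100:384,150:400],None,fx=2,fy=2))
E
```

```text
24.4833 [441.42572814 292.06085611 166.83421384] 0.24469968966814576 [-0.02  0.58 -0.86  1.88  0.55  0.93  0.28] 1.421090541957673
nut 22 [50.41185964 51.52744108 53.41232811] ((640.368408203125, 12.471031188964844), (11.454773902893066, 1.8279482126235962), 14.793891906738281)
```

View pics/wc.png

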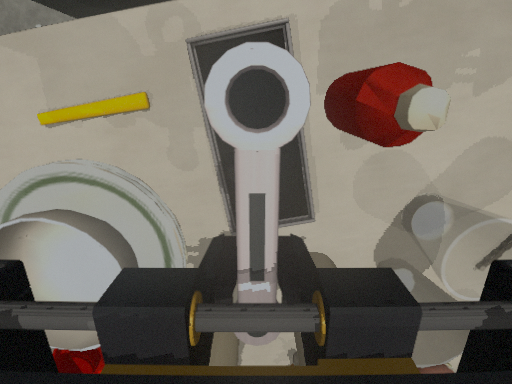

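View pics/s2.png

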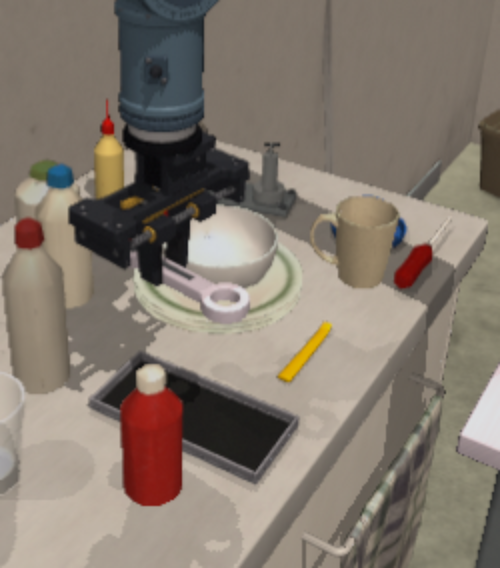

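Run:
```python
from h import *
W=np.load("wc.npy")
P=W[:230,:].reshape(-1,3);P=P[~np.isnan(P[:,0])]
c=P[(P[:,2]>150)&(P[:,2]<200)&(P[:,0]<440)&(P[:,1]>240)&(P[:,1]<350)]
print(len(c)); A=np.c_[c[:,:2]-[360,300],np.ones(len(c))]; k=np.linalg.lstsq(A,c[:,2],rcond=None)[0]; print("plane",k)
b=c[c[:,0]<375]; print(cv2.minEnclosingCircle(b[:,:2].astype(np.float32)),np.percentile(c,[1,99],0).round(1))
t=P[(P[:,2]>10)&(P[:,2]<19)&(P[:,0]<515)&(P[:,0]>285)&(P[:,1]>235)&(P[:,1]<360)]
print("rim",len(t),np.percentile(t,[1,99],0).round(1))
for x in (310,330,350,370): 
    q=t[abs(t[:,0]-x)<8]; print(x,q[:,1].min().round(1) if len(q) else 0,q[:,1].max().round(1) if len(q) else 0)
g=P[(P[:,0]>380)&(P[:,0]<520)&(P[:,1]>345)&(P[:,1]<420)&(P[:,2]>25)];print("near +y",len(g),np.percentile(g,[1,99],0).round() if len(g) else '')
```

```text
10143
plane [ 1.04844285e-02 -1.17521075e-03  1.79948513e+02]
((360.03985595703125, 304.76416015625), 24.047517776489258) [[337.9 283.2 169.4]
 [420.7 326.6 182. ]]
rim 2062 [[296.  247.3  10.2]
 [502.2 348.5  16. ]]
310 246.4 344.2
330 246.9 344.6
350 248.1 252.0
370 248.3 252.6
near +y 2955 [[380. 371.  32.]
 [407. 412. 151.]]
```

The wrist view shows the crank level over the tray, with its big end at (258,97) and the red bottle at (385,105). The side view shows the same thing. I'll shift 5 mm toward -x for wall clearance and lower it.

{"name": "move_arm", "arguments": {
  "steps": [
    [[-0.017,0,0],[0,0,0]],
    [[-0.017,0,-0.04],[0,0,0]],
    [[-0.017,0,-0.11],[0,0,0]],
    [[-0.017,0,-0.2],[0,0,0]],
    [[-0.017,0,-0.29],[0,0,0]],
    [[-0.017,0,-0.37],[0,0,0]],
    [[-0.017,0,-0.43],[0,0,0]],
    [[-0.017,0,-0.47],[0,0,0]],
    [[-0.017,0,-0.49],[0,0,0]],
    [[-0.017,0,-0.495],[0,0,0]],
    [[-0.017,0,-0.495],[0,0,0]]
  ]
}}

```text
time_s: 25.5
tcp_pos: [436.2, 293.4, 19.0]
tcp_rot: [[0.149, 0.989, 0.0], [0.989, -0.149, 0.0], [0.0, 0.0, -1.0]]
ft_force: [-0.5, 0.7, -1.8]
grip_width: 0.247
```

{"name": "move_arm", "arguments": {
  "steps": [
    [[0,0,-0.01],[0,0,0]],
    [[0,0,-0.02],[0,0,0]],
    [[0,0,-0.028],[0,0,0]],
    [[0,0,-0.034],[0,0,0]],
    [[0,0,-0.038],[0,0,0]],
    [[0,0,-0.038],[0,0,0]]
  ]
}}

```text
time_s: 26.0
tcp_pos: [435.9, 293.1, 7.3]
tcp_rot: [[0.149, 0.989, -0.0], [0.989, -0.149, -0.0], [-0.0, -0.0, -1.0]]
ft_force: [0.0, -0.3, -2.2]
grip_width: 0.248
```

{"name": "move_arm", "arguments": {
  "steps": [
    [[0,0,-0.003],[0,0,0]],
    [[0,0,-0.005],[0,0,0]],
    [[0,0,-0.006],[0,0,0]],
    [[0,0,-0.006],[0,0,0]]
  ]
}}

```text
time_s: 26.33
tcp_pos: [436.1, 293.3, 6.2]
tcp_rot: [[0.149, 0.989, 0.001], [0.989, -0.149, -0.0], [-0.0, 0.001, -1.0]]
ft_force: [-0.3, -1.8, 4.4]
grip_width: 0.246
```

{"name": "move_arm", "arguments": {
  "steps": [
    [[0,0,0],[0,0,0]],
    [[0,0,0],[0,0,0]],
    [[0,0,0],[0,0,0]],
    [[0,0,0],[0,0,0]],
    [[0,0,0.01],[0,0,0]],
    [[0,0,0.04],[0,0,0]],
    [[0,0,0.1],[0,0,0]],
    [[0,0,0.2],[0,0,0]],
    [[0,0,0.32],[0,0,0]],
    [[0,0,0.44],[0,0,0]],
    [[0,0,0.56],[0,0,0]],
    [[0,0,0.65],[0,0,0]],
    [[0,0,0.7],[0,0,0]],
    [[0,0,0.7],[0,0,0]],
    [[0,0,0.7],[0,0,0]],
    [[0,0,0.7],[0,0,0]]
  ],
  "grip": 0.28
}}

```text
time_s: 27.67
tcp_pos: [435.5, 292.6, 214.9]
tcp_rot: [[0.149, 0.989, -0.001], [0.989, -0.149, -0.001], [-0.001, -0.001, -1.0]]
ft_force: [-1.0, -0.8, -1.0]
grip_width: 0.357
```

Run:
```python
from h import *
s=ctrl.sense();print(s['time_s'],s['tcp_pos'],s['grip_width'],s['ft_force'])
im,d=viewer.camera("wrist"); W=cloud("wrist",d); cv2.imwrite("pics/w9.png",im)
r=spotter.cut_out("wrist","crank_mid")
print([(x['conf'],x['box']) for x in r[:2]])
p=W[r[0]["pixels"]];p=p[~np.isnan(p[:,0])];p=p[(p[:,2]>14)&(p[:,2]<28)]
k=np.linalg.lstsq(np.c_[p[:,:2]-[410,296],np.ones(len(p))],p[:,2],rcond=None)[0];print("plane",k,cv2.minAreaRect(p[:,:2].astype(np.float32)))
for n in("top","side"):
    im,d=viewer.camera(n);W=cloud(n,d);P=W.reshape(-1,3);P=P[~np.isnan(P[:,0])]
    for nm,c,lo in(("nut",(666,11),40),("spacer",(401,-169),30),("crank",(412,296),15),("oil",(768,-28),30),("hub",(770,-245),10)):
        q=P[(np.hypot(P[:,0]-c[0],P[:,1]-c[1])<38)&(P[:,2]>lo)&(P[:,2]<200)]
        print(n,nm,len(q),q.mean(0).round() if len(q) else '',np.percentile(q[:,2],97).round() if len(q) else '')
```

```text
27.6667 [435.52166095 292.56303641 214.89489907] 0.3572810783586165 [-0.95610572 -0.77444654 -0.97370938]
[(0.74, [198.3, 35.6, 310.4, 218.6]), (0.7, [234.5, 72.5, 280.3, 209.9])]
plane [-1.51494129e-04  1.83801033e-03  1.49544998e+01] ((399.04632568359375, 298.2916259765625), (206.93922424316406, 97.27495574951172), 1.7765148878097534)
top nut 82 [665.  12.  60.] 65.0
top spacer 119 [ 401. -170.   45.] 49.0
top crank 4 [424. 304.  19.] 20.0
top oil 224 [765. -30.  91.] 135.0
top hub 203 [ 765. -242.   36.] 51.0
side nut 23 [641.  11.  50.] 60.0
side spacer 4 [ 415. -189.   49.] 52.0
side crank 195 [403. 299.  22.] 25.0
side oil 159 [772. -25. 113.] 153.0
side hub 0
```

View pics/w9.png

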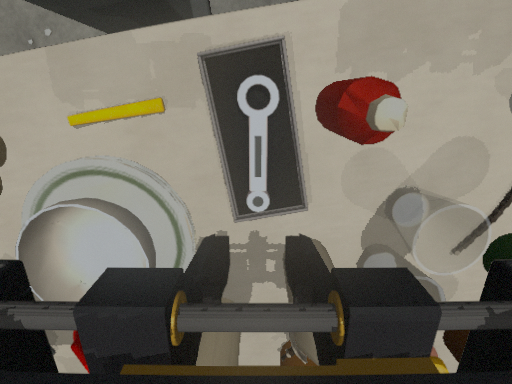

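The wrist view shows the crank lying inside the tray, big end at (258,97) and small end at (258,202), clear of the walls. Handing in.

```bash
python3 -c "
from bench import ctrl
print(ctrl.close_job())"
```

```text
the job is handed in; nothing more can be done
None
```

All three parts are off the fixture, in the right order and in their places, and the job was handed in at about 28 s of the 72 s allowed. It reported no verdict.

- **Nut:** I turned it anticlockwise with a gentle test lift about every 0.3 rad, and it came free at about 1.9 rad. The highest reading I took while testing was 20 N against the 50 N limit, though I only read the force at the end of each move. It stands upright in the red dish, about 15 mm from the centre; its top read about 62 mm, where it should be.
- **Spacer:** It stands upright in the blue dish, about 6 mm from the centre. Its top read 44–45 mm against 46 mm expected.
- **Crank:** It lies in the tray about 13 mm off centre along the tray's length, clear of the walls.
- **Bystanders:** The last pictures show the oil bottle and hub shell where they were, to within about 10 mm. I never went near the tyre lever, and it looks unmoved in the pictures, but I did not measure it again.

- **Crank flatness not confirmed:** for the last crank check the network returned the tray's outline instead of the crank, so that fit does not measure the crank's tilt. That it is flat rests on the picture, on its being level to about 0.01 rad while held, and on the touch-down at the expected height.
- **One reading that disagreed:** the first look at the nut after release read about 5 mm high. The arm was still settling, and later readings matched.

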